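# Clear the press slide, draw the shuttle out with the pull hook and wedge it fast

### The arm

A 6-joint arm with a two-finger parallel gripper is mounted at the origin on a cart in front of the work surface, level with it; the furniture and walls round the work are solid. World frame = base frame: x ahead of the robot, y to its left, z up, the work surface at z = 0. Lengths are in m, angles in rad, forces in N, time in s.
With the tool pointing down it reaches from about 0.375 to 0.925 m from the base axis. Payload 5.7 kg.
Tool frame: the origin (TCP) lies at the very end of the fingers, on their centre line; the grasp point (between the pads) lies 19 mm behind it; z points along the fingers, y is the line along which they close (so a half turn about z gives the same grasp; the last joint's range is limited). The gripper opens to 85 mm and grips with 20 to 120 N. Pads are 22 mm wide; open, the fingers measure 114 mm over their backs; the gripper's body (76 mm by 85 mm) begins 54 mm behind the grasp point. The pads swing forward as they close: fully open they stand 13 mm farther back than shut.
Start: joints at [-1.404, 0.359, 1.51, -0, 1.272, -0.115], TCP at [0.167, -0.576, 0.231] pointing down, gripper open.
Joint ranges: [-2.97, 2.97], [-1.01, 2.36], [0.21, 2.38], [-0.96, 4.11], [0.2, 2.71], [-2.98, 2.98]. Speed limits (rad/s): [2.39, 2.39, 3.14, 3.14, 3.14, 3.14].

### API

Orientations are given as a unit quaternion [x, y, z, w].
In Python, from cell import status, read_camera, workorder gives the robot as it stands.
- The arm moves only by the shell command python3 -m jog 'ROWS' [OPENING] [FORCE]. ROWS is a JSON object of lists of equal length, an entry for each row: "xyz": the shift along the tool's x, y, z in mm, a list of three; "roll": the turn about the tool's z in rad. A call has 1 to 12 rows; each row shifts and turns the commanded pose from where the row before left it, along the tool's axes as they then stand; what a row does not reach is not made up. A row lasts 1/12 s, in which the tool goes at most 41.7 mm and 7.16 degrees, less where a joint would pass 70% of its speed; a pose out of reach is approached as far as the arm can. A call is refused whole if a number of a shift passes 41.7 or a number of a turn 0.125, either way. A call with a gripper value outside its range is refused whole. OPENING is the opening, from 0 (shut) to 1 (fully open), set as the call begins (- or left out, the last holds). The fingers move at their own pace and stop on an object; FORCE is the grip in N (left out, the last holds). Time passes only in rows, so rows that do not move let the fingers close. It gives the time, the measured TCP pose, the force, the opening and the grip force at its end, in the units of the state.
- status.read_state(): the state, without advancing time (a new reading comes with each control period).
- read_camera(name): name is "scene" or "top"; returns a dict with "frame" (400x640x3 uint8, red, green, blue), "range_z" (400x640 float32, m along the optical axis (not along the pixel's ray), 0 where there is no reading), "fx", "fy", "cx", "cy" (pixels), "world_from_camera" (4x4, takes a point from camera to world coordinates). Camera axes: x right, y down, z forward; pixel columns grow to the right and rows downward; lengths in m; the calibration is good to about 2 mm. A picture is of the moment at which its call begins.
- workorder.sign_off(): hands the job in; it is judged then, once.
The state is a dict: "t": time; "qpos": joint angles; "qvel": joint speeds; "joint_efforts": joint torques, N m; "ee_pos": TCP position; "orientation": TCP orientation; "force": force on the tool from outside, world axes, zero at the start; "wrist_torque": the same for the moment, N m; "opening": opening from 0.0 (shut) to 1.0 (fully open); "grip_force": force on a finger pad.
Only numpy, scipy, OpenCV 4.12 (cv2) and the standard library are available. Lean on these libraries where they do the work, as an engineer would, in place of code of your own. Each camera call takes 0.05 s, during which the arm holds its last target. There are 200 camera calls.

### The job

The hub has been pressed and has to come out: first take the spanner that was left lying across the slide of the press and lay it flat on the rubber mat. Then take the orange-handled pull hook from that mat, put its tongue through the eye of the shuttle under the guard, and draw the shuttle gently all the way out to its stop with the hub still standing in its place on it; only the hook goes in under the guard, never the hand. Push the brass thumb wedge firmly in until it jams the shuttle's bar, lay the hook flat on the mat again as well, and disturb nothing else on the bench.

Things in the scene. Friction and masses are not known exactly. Their poses are not given: they have to be found in the camera images.
- press: Small red bench press, fixed, 403 mm high. Origin: bench level, front of its bed (10 mm high, 132 mm wide, x -50 to 200 mm); x runs back under the ram, y left. Clear guard across x = 200 mm, 205 wide, lower edge 100 mm above the bench; side guards at y = +-98 mm behind it. Lock block x 5 to 65, y -34 to 48 mm, 41 mm high; guides at y = +-57 mm 29 mm high.
- shuttle: Aluminium plate, 120 x 105 mm, top at 24 mm, sliding along the press's x; origin at bench level under its centre: press x = 295 mm fully in (starts 0 to 25 mm out), 150 mm at its outer stop. A 20 mm wide tail bar (top at 26 mm) runs from it through the lock block and comes out at the front by up to 135 mm. It slides with about 2.5 N and stays where it is left.
- pull_eye (a point): Centre of the steel eye on the front of the shuttle plate, 66 mm above the bench, 43 mm before the shuttle's origin (press x = 107 mm when fully out). The ring (hole 26 mm, bar 8 mm, 42 mm outside) stands in the press's x-z plane, so the hook's tongue goes through it sideways, along the press's y.
- wedge: Captive brass wedge left of the tail bar in the lock block, 85 mm long, top at 27 mm, axes as the press's. Slides with about 3 N along the press's +x (0.105 rad towards the bar); origin at press x = -38 to -30 mm at the start. It meets the bar when its origin is at about -19 mm; a push of some 10 N there, for a mm or two more, jams it, and it stays.
- wedge_tab (a point): Middle of the near face of the wedge's upright thumb tab (10 mm thick, 20 mm wide, 27 to 54 mm above the bench; this point at 42 mm). Push it away from the robot along the press's x.
- hub: Steel flanged hub with a copper-coloured bush, 58 mm across, 38 mm high, about 0.35 kg, standing loose on the shuttle. Origin at the centre of its underside.
- hook: Pull hook, 0.16 kg: orange handle 115 x 24 x 22 mm, straight steel rod 7 mm thick ahead of it along the hook's x, its end bent to the left into a tongue 32 mm long along the hook's y. Origin under the middle of the handle; axis of rod and tongue 11 mm above it, tongue at x = 165 mm. Lies flat on the mat with its rod pointing away from the robot.
- hook_tip (a point): End of the hook's tongue: x = 165, y = 32, z = 11 mm in the hook's frame (round end 3.5 mm beyond).
- hook_mat: Black rubber mat, fixed, 320 (x) x 160 (y) x 3 mm, origin under its centre, on the right or the left of the press. At first only the hook lies on it, with its handle left of the middle, so that its right edge is free.
- oil_can: Red oil can, 73 mm across, 217 mm high with its spout, standing beyond the far end of the mat. Leave it.
- red_cup: Red beaker with pencils, 76 mm across, 155 mm high, standing at the left of the work. Leave it.
- pliers: Black-handled pliers 184 x 61 x 14 mm lying between two heaps of tools at the left. Leave them.
- tape_roll: Roll of black tape 55 mm across, 19 mm high, lying at the left of the work. Leave it.
- hub_place (a point): Centre of the worn ring on top of the shuttle plate where the hub stands, 12 mm behind the shuttle's origin.
- spanner: Steel combination spanner 202 x 36 x 9 mm, 0.13 kg, shank 10 mm wide and 7 mm thick; length along its y, origin under its middle. It lies across the two guides of the press, 29 mm above the bench, in front of the guard.

How it is judged:
On the way, in this order (a step that is already met when the one before it is completed fails the run):
1. the spanner is off the slide and lies flat on the mat (height (world z) of spanner below 0.012 m and angle between spanner's own z axis and vertical below 0.12 rad and x of spanner in the frame of hook_mat between -0.16 and 0.16 m and y of spanner in the frame of hook_mat between -0.08 and 0.08 m), for 0.1 s.
2. the hook's tongue is through the eye while the shuttle is still in the press (y of hook_tip in the frame of pull_eye between 0.004 and 0.035 m and x of pull_eye in the frame of press above 0.19 m and x of hook_tip in the frame of pull_eye between -0.013 and 0.013 m and z of hook_tip in the frame of pull_eye between -0.013 and 0.013 m), for 0.1 s.
3. the shuttle is drawn out with the hook in its eye (x of pull_eye in the frame of press below 0.115 m and y of hook_tip in the frame of pull_eye above 0 m and distance between hook_tip and pull_eye below 0.04 m), for 0.1 s.
At the end, for the whole second after the job is handed in: Shuttle within 8 mm of its outer stop, wedge bearing on its bar with over 6 N, hub upright within 12 mm of its place on the shuttle; hook and spanner lying flat and at rest with the middle of the handle and of the spanner over the mat (all of step 1 and x of pull_eye in the frame of press below 0.115 m and contact force between wedge and shuttle above 6 N and horizontal distance between hub and hub_place below 0.012 m and angle between hub's own z axis and vertical below 0.1 rad and height (world z) of hook below 0.012 m and angle between hook's own z axis and vertical below 0.12 rad and x of hook in the frame of hook_mat between -0.16 and 0.16 m and y of hook in the frame of hook_mat between -0.08 and 0.08 m and linear speed of each of hook, hub, spanner below 0.02 m/s); the robot touches nothing.
It fails at once if the hand reaches in under the guard (x of the grasp point in the frame of press above 0.19 m and y of the grasp point in the frame of press between -0.1 and 0.1 m and height (world z) of the grasp point below 0.12 m).
It fails at once if the hub slid off its place or tipped on the shuttle (horizontal distance between hub and hub_place above 0.02 m or angle between hub's own z axis and vertical above 0.2 rad).
It fails at once if a bystander was disturbed (distance of any of oil_can, red_cup, pliers, tape_roll from where it was at the start of the episode above 0.025 m or angle between any of oil_can, red_cup's own z axis and vertical above 0.3 rad).
It also fails if it takes over 70 s, if anything falls off the work surface, if the arm or the gripper's body presses on something with over 40 N, if the wrist force passes 120 N, or if a joint passes its speed limit or range.

## Working session

There is one attempt and no reset: what is moved stays moved. The work goes in short steps, Python scripts to look and compute and a shell command to move; the robot and the scene stay as the last step left them, time stands still between calls to the robot, and variables do not carry over. Pictures are saved under pics/ and viewed, at most 12 in all, crops included, and the job is handed in when it is done.

```bash
ls; mkdir -p pics
cat > h.py <<'E'
import numpy as np,cv2
from cell import status,read_camera,workorder
def cam(n):
    c=read_camera(n); c['T']=np.array(c['world_from_camera']); return c
def pts(c):
    z=c['range_z']; v,u=np.mgrid[:z.shape[0],:z.shape[1]]
    P=np.stack([(u-c['cx'])/c['fx']*z,(v-c['cy'])/c['fy']*z,z],-1)
    W=P@c['T'][:3,:3].T+c['T'][:3,3]; W[z==0]=np.nan; return W
def ray(c,u,v,h):
    d=c['T'][:3,:3]@np.array([(u-c['cx'])/c['fx'],(v-c['cy'])/c['fy'],1]); o=c['T'][:3,3]
    return o+d*(h-o[2])/d[2]
def save(c,name): cv2.imwrite('pics/'+name,cv2.cvtColor(c['frame'],cv2.COLOR_RGB2BGR))
E
python3 - <<'E'
from h import *
for n in ['scene','top']:
    c=cam(n); save(c,n+'0.png'); print(n,c['fx'],c['cx'],c['cy'],c['T'].round(3).tolist())
    np.save(n+'0.npy',pts(c))
print(status.read_state())
E
```

```text
pics
scene 401.90911476089036 321.34992455140866 204.0709638612949 [[-0.894, -0.179, 0.411, 0.148], [-0.447, 0.41, -0.795, 0.821], [-0.026, -0.894, -0.447, 0.528], [0.0, 0.0, 0.0, 1.0]]
top 367.4359573955226 321.9811115071085 196.1653723402523 [[0.026, -0.988, 0.15, 0.474], [-1.0, -0.028, -0.011, -0.03], [0.015, -0.149, -0.989, 0.926], [0.0, 0.0, 0.0, 1.0]]
{'t': 0.1, 'qpos': array([-1.40408026e+00,  3.59403234e-01,  1.51134609e+00,  3.60156599e-05,
        1.27254384e+00, -1.15101442e-01]), 'qvel': array([-0.00079625, -0.00205426, -0.00259965,  0.0009438 , -0.00017671,
        0.00028676]), 'joint_efforts': array([ 3.06373049e-04, -5.28651989e+01, -2.79349709e+01, -2.46612399e-04,
        4.97318440e-03, -3.46912952e-07]), 'ee_pos': array([ 0.16675881, -0.5756965 ,  0.23054705]), 'orientation': array([ 9.90089164e-01,  1.40437617e-01, -4.73776006e-06, -8.50414885e-04]), 'force': array([-0.07784591, -0.20631363, -0.2916841 ]), 'wrist_torque': array([-0.04583177, -0.01246412,  0.02821378]), 'grip_force': 0.0, 'opening': 0.9951724832147398}
```

View pics/scene0.png

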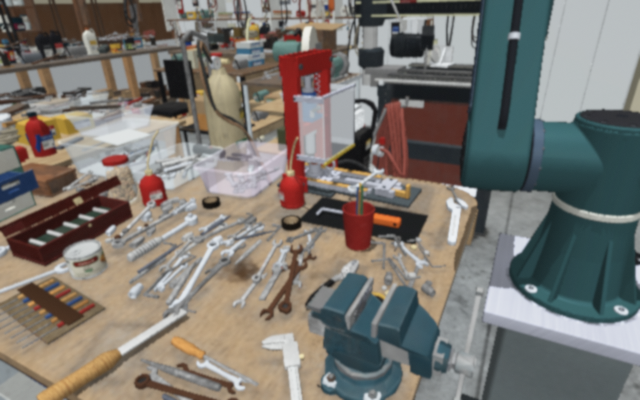

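View pics/top0.png

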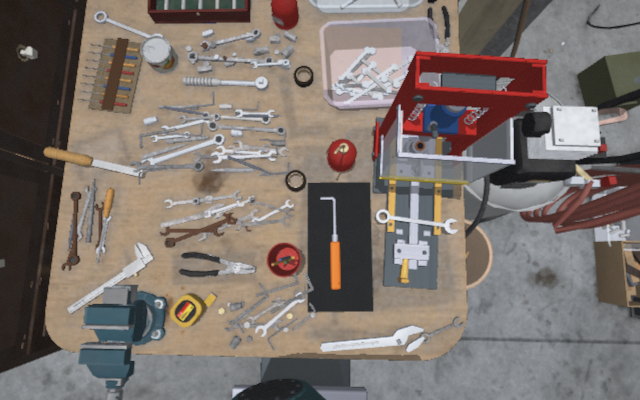

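Top view: mat at about (308–372, 183–310), the orange handle at (335, 262) with its tongue at (325, 198) pointing left, spanner across the guides at (415, 220), lock block (410, 250), brass wedge tab (404, 268), oil can (341, 153), red cup (284, 260).

Run:
```python
from h import *
c=cam('top'); W=pts(c); f=c['frame']; save(c,'top1.png')
hsv=cv2.cvtColor(f,cv2.COLOR_RGB2HSV); H,S,V=[hsv[...,i].astype(int) for i in range(3)]
v,u=np.mgrid[:400,:640]
def rect(m,name,h=None):
    n,l,s,_=cv2.connectedComponentsWithStats(m.astype(np.uint8)); k=1+s[1:,4].argmax(); mm=l==k
    vv,uu=np.nonzero(mm); z=np.nanmedian(W[mm][:,2])
    P=np.array([ray(c,a,b,z if h is None else h)[:2] for a,b in zip(uu,vv)],np.float32)
    r=cv2.minAreaRect(P*1000); print(name,s[k],'z',round(float(z),4),'c',np.round(r[0],1),np.round(r[1],1),round(r[2],2),'mean',(P.mean(0)*1000).round(1)); return mm
roi=(u>300)&(u<380)&(v>175)&(v<320)
rect(roi&(V<60),'mat',.003)
rect(roi&(H>5)&(H<20)&(S>150)&(V>120),'handle')
rect(roi&(V>110)&(S<80)&(v<240)&(v>190)&(u>313)&(u<345),'rod')
pr=(u>365)&(u<475)
Z=W[...,2]
rect(pr&(v>170)&(v<245)&(V>130)&(S<60)&(Z>.03)&(Z<.05),'spanner')
rect(pr&(v>215)&(v<300)&(H>18)&(H<35)&(S>110)&(u<430)&(u>395)&(v>255),'wedge')
rect(pr&(v>175)&(v<300)&(abs(Z-.010)<.006)&(V<140),'bed',.01)
# Spanner z profile, rows
for uu in range(374,462,6): 
    col=[vv for vv in range(195,240) if .031<Z[vv,uu]<.045]
    print(uu,col[:1],col[-1:],end=';')
cv2.imwrite('pics/crop1.png',cv2.resize(cv2.cvtColor(f,cv2.COLOR_RGB2BGR)[40:320,300:490],None,fx=3,fy=3,interpolation=cv2.INTER_CUBIC)[:,:][240:840])
```

```text
mat [ 308  183   65  129 7185] z 0.0023 c [491.2 -87. ] [315.8 156.4] 1.83 mean [490.3 -88.9]
handle [330 242  11  48 487] z 0.0237 c [442.5 -76. ] [111.8  24.2] 1.32 mean [442.4 -75.9]
rod [320 197  18  43 182] z 0.016 c [557.7 -57.8] [106.5  37.5] 4.35 mean [563.7 -67.2]
spanner [375 210  82  24 410] z 0.0358 c [ 553.3 -269.5] [199.8  35. ] 83.9 mean [ 553.5 -272.7]
wedge [398 259  11  24 164] z 0.0267 c [ 434.4 -239.1] [54.5 24. ] 2.29 mean [ 431.3 -241.9]
bed [ 383  221   55   69 1984] z 0.0092 c [ 473.7 -262. ] [132.1 161. ] 87.71 mean [ 460.7 -262. ]
374 [] [];380 [210] [223];386 [211] [222];392 [216] [223];398 [217] [220];404 [218] [221];410 [219] [222];416 [220] [222];422 [220] [223];428 [221] [224];434 [195] [225];440 [223] [226];446 [220] [232];452 [219] [233];458 [] [];
```

View pics/crop1.png

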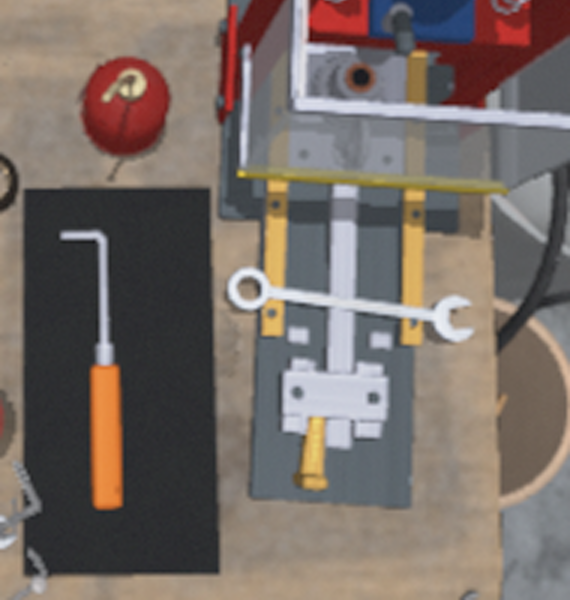

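Crop (3x, offset 300,120): the hub's copper bush is at (360,78), the eye edge-on at (349,145), the guard's yellow edge at y≈180, the bar end at (340,440), wedge tab at (312,480). Now the press frame, in more detail.

Run:
```python
from h import *
c=cam('top'); W=pts(c); f=c['frame']; Z=W[...,2]
hsv=cv2.cvtColor(f,cv2.COLOR_RGB2HSV); H,S,V=[hsv[...,i].astype(int) for i in range(3)]
v,u=np.mgrid[:400,:640]
# bed edges by colour along rows
bed=(abs(Z-.010)<.006)
L=[];R=[]
for r in range(245,284,2):
    k=np.nonzero(bed[r,376:450])[0]+376; L.append(ray(c,k[0]-.5,r,.01)); R.append(ray(c,k[-1]+.5,r,.01))
L=np.array(L);R=np.array(R)
for n,A in(('L',L),('R',R)):
    p=np.polyfit(A[:,0],A[:,1],1); print(n,p.round(4),np.degrees(np.arctan(p[0])).round(2),'res',np.std(A[:,1]-np.polyval(p,A[:,0])).round(4))
F=[]
for k in range(390,432,3):
    r=np.nonzero(bed[255:300,k])[0]; F.append(ray(c,k,r[-1]+255.5,.01))
F=np.array(F);p=np.polyfit(F[:,1],F[:,0],1);print('front',p.round(4))
# guides
ye=(H>15)&(H<30)&(S>100)&(Z>.02)&(Z<.04)
for lo,hi in((385,400),(430,448)):
    C=[]
    for r in list(range(185,212,2)):
        k=np.nonzero(ye[r,lo:hi])[0]
        if len(k)>2: C.append(ray(c,k.mean()+lo,r,.029))
    C=np.array(C); 
    if len(C)>3: p=np.polyfit(C[:,0],C[:,1],1); print('guide',len(C),p.round(4), np.polyval(p,.55).round(4))
# bar
C=[]
for r in range(190,216,2):
    k=np.nonzero((Z[r,405:424]>.02)&(V[r,405:424]>150))[0]+405
    if len(k): C.append(ray(c,(k[0]+k[-1])/2,r,.026))
C=np.array(C);p=np.polyfit(C[:,0],C[:,1],1);print('bar',p.round(4),np.polyval(p,.55).round(4))
# block & tail at z .041 and .026
blk=(abs(Z-.041)<.004)&(u>385)&(u<440)&(v>235)&(v<275)
for uu in range(395,430,3):
    k=np.nonzero(blk[:,uu])[0]
    if len(k): a,b=ray(c,uu,k[0]-.5,.041),ray(c,uu,k[-1]+.5,.041); print('blk',uu,(a*1000).round(),(b[0]*1000).round(),end=' ')
print()
# bush
b=(H<20)&(S>90)&(V>80)&(u>412)&(u<428)&(v>138)&(v<154)&~((H<4)&(S>190))
vv,uu=np.nonzero(b); print('bush px',uu.mean(),vv.mean(),len(uu),(ray(c,uu.mean(),vv.mean(),.062)*1000).round(1))
s=cam('scene'); Ws=pts(s); save(s,'scene1.png')
cv2.imwrite('pics/crop2.png',cv2.resize(cv2.imread('pics/scene1.png')[100:240,260:440],None,fx=4,fy=4,interpolation=cv2.INTER_CUBIC))
```

```text
L [-0.0338 -0.1798] -1.94 res 0.0007
R [-0.0279 -0.3144] -1.6 res 0.0005
front [0.0357 0.4025]
guide 14 [-0.0495 -0.1813] -0.2086
guide 13 [-0.0512 -0.2942] -0.3224
bar [-0.0225 -0.2542] -0.2665
blk 395 [ 501. -218.   41.] 463.0 blk 398 [ 491. -225.   41.] 463.0 blk 401 [ 496. -232.   41.] 465.0 blk 404 [ 499. -240.   41.] 484.0 blk 407 [ 497. -247.   41.] 470.0 blk 410 [ 487. -254.   41.] 466.0 blk 413 [ 495. -261.   41.] 464.0 blk 416 [ 497. -268.   41.] 473.0 blk 419 [ 497. -276.   41.] 467.0 blk 422 [ 497. -283.   41.] 464.0 blk 425 [ 498. -290.   41.] 474.0 blk 428 [ 491. -297.   41.] 462.0 
bush px 419.51612903225805 145.6451612903226 31 [ 736.1 -274.3   62. ]
```

View pics/crop2.png

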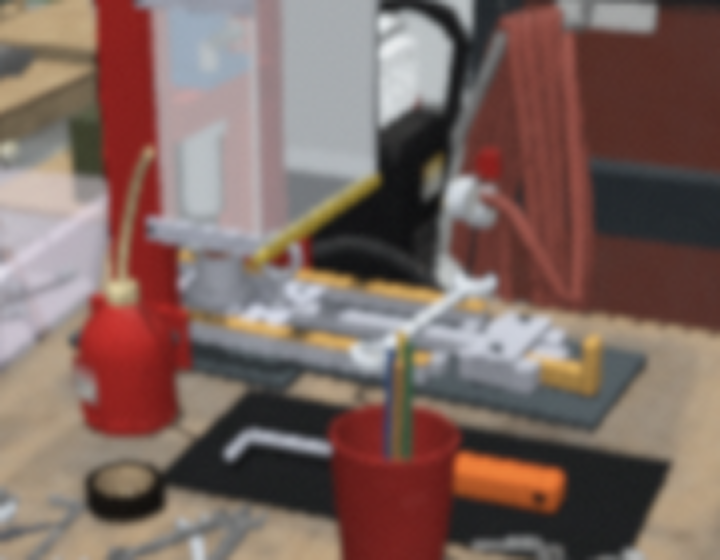

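Scene crop: the eye shows at crop (297,257) → scene px (334,164), just beneath the guard's yellow edge; wedge tab at (590,350); spanner across the guides. Triangulating the eye.

Run:
```python
from h import *
c=cam('top'); s=cam('scene'); f=s['frame']
psi=-.035; O=np.array([.443,-.2612]); R=np.array([[np.cos(psi),-np.sin(psi)],[np.sin(psi),np.cos(psi)]])
def px(cm,P):
    q=np.linalg.inv(cm['T'])@np.array([*P,1]); return np.round([q[0]/q[2]*cm['fx']+cm['cx'],q[1]/q[2]*cm['fy']+cm['cy']],1)
def w(x,y,z): return np.array([*(O+R@[x,y]),z])
for n,P in dict(eye=w(.238,0,.066),eyetop=w(.238,0,.087),guardL=w(.2,.1025,.1),guardR=w(.2,-.1025,.1),bedfrontL=w(-.05,.066,.01),bedfrontR=w(-.05,-.066,.01),hubtop=w(.293,0,.062)).items(): print(n,P.round(4),'top',px(c,P),'scene',px(s,P))
cv2.imwrite('pics/crop3.png',np.hstack([cv2.resize(cv2.cvtColor(x,cv2.COLOR_RGB2BGR),(400,560),interpolation=cv2.INTER_CUBIC) for x in (f[135:205,305:355],c['frame'][130:200,390:440])]))
# wedge tab: points with high z near wedge in top and in scene
for cm in (c,s):
    W=pts(cm); hsv=cv2.cvtColor(cm['frame'],cv2.COLOR_RGB2HSV).astype(int)
    m=(abs(W[...,0]-.43)<.06)&(abs(W[...,1]+.245)<.04)&(hsv[...,0]>17)&(hsv[...,0]<35)&(hsv[...,1]>110)
    for lo,hi in((.015,.032),(.032,.06)):
        p=W[m&(W[...,2]>lo)&(W[...,2]<hi)]
        if len(p): print(len(p),p.min(0).round(3),p.max(0).round(3),np.median(p,0).round(3))
```

```text
eye [ 0.6809 -0.2695  0.066 ] top [418.3 167.3] scene [328.5 163.8]
eyetop [ 0.6809 -0.2695  0.087 ] top [420.8 165.3] scene [328.4 157.6]
guardL [ 0.6465 -0.1658  0.1   ] top [377.6 177.3] scene [323.6 166.2]
guardR [ 0.6393 -0.3706  0.1   ] top [466.4 182.9] scene [352.7 145.9]
bedfrontL [ 0.3953 -0.1935  0.01  ] top [382.5 286. ] scene [408.1 205. ]
bedfrontR [ 0.3907 -0.3254  0.01  ] top [436.4 289.3] scene [421.3 187.7]
hubtop [ 0.7358 -0.2715  0.062 ] top [418.4 145.7] scene [313.7 162.4]
122 [ 0.414 -0.251  0.021] [ 0.462 -0.227  0.032] [ 0.438 -0.243  0.026]
40 [ 0.409 -0.246  0.034] [ 0.418 -0.228  0.054] [ 0.414 -0.235  0.052]
68 [ 0.406 -0.249  0.015] [ 0.445 -0.225  0.031] [ 0.425 -0.235  0.024]
31 [ 0.405 -0.242  0.033] [ 0.415 -0.224  0.054] [ 0.409 -0.23   0.045]
```

View pics/crop3.png

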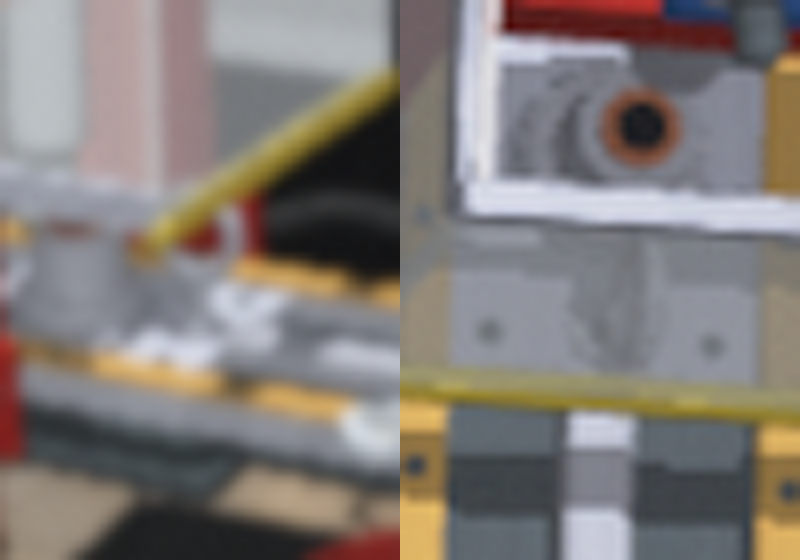

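The predicted eye pixels agree in both views (top (418,168), scene ring's right arc at (334.6,164)), so the eye is at about (0.681, −0.2695, 0.066). Now the spanner.

```bash
cat >> h.py <<'E'
from scipy.spatial.transform import Rotation as Rot
def go(x,y,z,yaw=None):
    s=status.read_state(); R=Rot.from_quat(s['orientation']).as_matrix()
    cur=np.arctan2(R[1,0],R[0,0]); d=np.array([x,y,z])-s['ee_pos']
    roll=0 if yaw is None else -(np.radians(yaw)-cur)
    T=(Rot.from_matrix(R)*Rot.from_euler('z',roll)).as_matrix()
    print('yaw',np.degrees(cur).round(2),'roll',round(roll,4),'shift after roll mm',(T.T@d*1000).round(1),'| shift now',(R.T@d*1000).round(1))
E
python3 - <<'E'
from h import *
c=cam('top'); W=pts(c);Z=W[...,2]
C=[]
for uu in range(396,442,2):
    r=[vv for vv in range(212,230) if .031<Z[vv,uu]<.045]
    if len(r)>1 and len(r)<6: C.append([*ray(c,uu,np.mean(r),.036),np.median(Z[r,uu])])
C=np.array(C);p=np.polyfit(C[:,1],C[:,0],1);x=np.polyval(p,-.237)
print(p,np.degrees(np.arctan2(1,p[0])),x,np.std(C[:,0]-np.polyval(p,C[:,1])),np.median(C[:,3]))
go(x,-.237,.12,np.degrees(np.arctan2(1,p[0])))
E
python3 -m jog '{"xyz":[[0,0,0],[0,0,0],[0,0,0],[0,0,0],[0,0,0],[0,0,0],[0,0,0],[0,0,0],[0,0,0],[0,0,0]],"roll":[-0.118,-0.118,-0.118,-0.118,-0.118,-0.118,-0.118,-0.118,-0.118,-0.118]}' 0.6
python3 -c "
from h import *
go(.5545,-.237,.12)"
```

```text
[0.11262374 0.58433232] 83.57421191725106 0.5576404895002101 0.0012753655708479378 0.03451091770294645
yaw 16.14 roll -1.1769 shift after roll mm [380.8 350.4 111.2] | shift now [ 469.7 -217.1  111.2]
t: 1.23
ee_pos: [0.1668, -0.5763, 0.2313]
orientation: [0.743, 0.67, 0.0, -0.0]
force: [0.3, 0.6, 0.5]
opening: 0.601
grip_force: 0.0
yaw 84.09 roll 0 shift after roll mm [377.4 350.7 111.3] | shift now [377.4 350.7 111.3]
```

```bash
python3 -m jog '{"xyz":[[28,26,3],[28,26,3],[28,26,3],[28,26,3],[28,26,3],[28,26,3],[28,26,3],[28,26,3],[28,26,3],[28,26,3],[28,26,3],[28,26,3]],"roll":[0,0,0,0,0,0,0,0,0,0,0,0]}'
python3 -m jog '{"xyz":[[20,20,15],[20,20,15],[1,1,15],[0,0,10],[0,0,0]],"roll":[0.01,0,0,0,0]}'
python3 -c "
from h import *
go(.5576,-.237,.0245,83.6)"
```

```text
t: 2.23
ee_pos: [0.5149, -0.2748, 0.1953]
orientation: [0.745, 0.668, 0.0, 0.0]
force: [1.0, -0.1, 0.6]
opening: 0.602
grip_force: 0.0
t: 2.65
ee_pos: [0.5573, -0.2391, 0.1379]
orientation: [0.748, 0.664, -0.001, -0.002]
force: [-0.2, 0.2, 0.5]
opening: 0.6
grip_force: 0.0
yaw 83.23 roll -0.0064 shift after roll mm [  2.    0.6 113.4] | shift now [  2.    0.5 113.4]
```

```bash
python3 - <<'E'
from h import *
W=np.load('top0.npy')
for a in ((392,406,226,240),(420,434,226,240)):
    p=W[a[2]:a[3],a[0]:a[1]].reshape(-1,3); p=p[p[:,2]>.015]; print(p.min(0).round(3),p.max(0).round(3))
E
python3 -m jog '{"xyz":[[2,0.5,20],[0,0,30],[0,0,30],[0,0,20],[0,0,0],[0,0,0]],"roll":[0,0,0,0,0,0]}' 0.3
python3 -c "
from h import *
go(.5576,-.237,.0245,83.6)"
```

```text
[ 0.51  -0.238  0.016] [ 0.541 -0.213  0.032]
[ 0.519 -0.315  0.017] [ 0.544 -0.291  0.029]
t: 3.15
ee_pos: [0.5586, -0.2388, 0.0402]
orientation: [0.748, 0.663, -0.0, -0.001]
force: [-0.1, -0.5, 0.0]
opening: 0.301
grip_force: 0.0
yaw 83.11 roll -0.0086 shift after roll mm [ 1.7 -1.2 15.7] | shift now [ 1.7 -1.2 15.7]
```

```bash
python3 -m jog '{"xyz":[[0,-1,5],[0,0,5],[0,0,0],[0,0,0]],"roll":[0,0,0,0]}' 0.25
python3 -m jog '{"xyz":[[0,0,0],[0,0,0],[0,0,0],[0,0,0],[0,0,0],[0,0,0]],"roll":[0,0,0,0,0,0]}' 0 60
```

```text
t: 3.48
ee_pos: [0.559, -0.2384, 0.0311]
orientation: [0.748, 0.664, 0.0, 0.0]
force: [-0.0, 0.9, 1.3]
opening: 0.25
grip_force: 0.0
t: 3.98
ee_pos: [0.5591, -0.2383, 0.0311]
orientation: [0.748, 0.664, 0.0, 0.0]
force: [-1.2, 0.8, 5.8]
opening: 0.077
grip_force: 59.0
```

```bash
python3 -m jog '{"xyz":[[0,0,-4],[0,0,-10],[0,0,-20],[0,0,-20],[0,0,-20],[0,0,0]],"roll":[0,0,0,0,0,0]}'
```

```text
t: 4.48
ee_pos: [0.5613, -0.2394, 0.1087]
orientation: [0.748, 0.664, 0.001, 0.003]
force: [0.5, -0.3, -1.5]
opening: 0.08
grip_force: 58.8
```

```bash
python3 -m jog '{"xyz":[[8,-18,0],[32,-14,0],[32,-10,0],[20,0,0],[0,0,0]],"roll":[0,0,0,0,0]}'
python3 -m jog '{"xyz":[[0,0,0],[0,0,0],[0,0,0],[0,0,0],[0,0,0],[0,0,0],[0,0,0],[0,0,0],[0,0,0],[0,0,0],[0,0,0],[0,0,0]],"roll":[0.119,0.119,0.119,0.119,0.119,0.119,0.119,0.119,0.119,0.119,0.119,0.119]}'
python3 - <<'E'
from h import *
go(.531,-.143,.01,1.5)
c=cam('top'); W=pts(c); Z=W[...,2]; f=c['frame'].astype(int)
m=(Z>.08)&(Z<.13)&(f.min(-1)>110)&(W[...,0]>.35)&(W[...,0]<.62)&(abs(W[...,1]+.143)<.06)
p=W[m]; print(len(p),p.min(0),p.max(0),np.median(p,0))
save(c,'top2.png'); cv2.imwrite('pics/crop4.png',cv2.resize(cv2.imread('pics/top2.png')[120:320,280:480],None,fx=2.5,fy=2.5))
E
```

```text
t: 4.9
ee_pos: [0.526, -0.1377, 0.1037]
orientation: [0.747, 0.665, -0.0, -0.002]
force: [0.8, -0.2, -1.7]
opening: 0.083
grip_force: 58.8
t: 5.9
ee_pos: [0.528, -0.1423, 0.104]
orientation: [1.0, 0.009, -0.0, 0.0]
force: [-0.0, 0.3, -1.3]
opening: 0.084
grip_force: 58.8
yaw 1.03 roll -0.0083 shift after roll mm [ 3.   0.7 94. ] | shift now [ 3.   0.7 94. ]
260 [ 0.39401505 -0.15986193  0.10309882] [ 0.49800252 -0.12466303  0.11185057] [ 0.42442853 -0.14018515  0.10759246]
```

View pics/crop4.png

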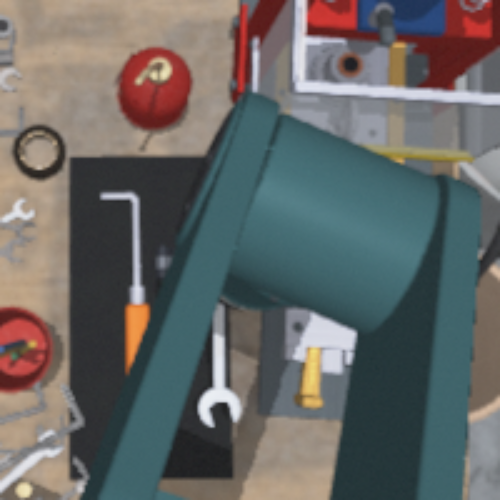

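Picture: spanner hangs level along the mat's right edge, open end at crop (218,405), hook untouched at left. Lowering it.

```bash
python3 -m jog '{"xyz":[[0,0,25],[0,0,30],[0,0,25],[0,0,10],[0,0,5],[0,0,0],[0,0,0]],"roll":[0,0,0,0,0,0,0]}'
```

```text
t: 6.53
ee_pos: [0.5286, -0.1422, 0.01]
orientation: [1.0, 0.012, 0.0, 0.0]
force: [0.3, -0.0, -1.0]
opening: 0.085
grip_force: 58.8
```

```bash
python3 -m jog '{"xyz":[[0,0,2],[0,0,1.5],[0,0,1],[0,0,0]],"roll":[0,0,0,0]}'
python3 -m jog '{"xyz":[[0,0,0],[0,0,0],[0,0,0],[0,0,0]],"roll":[0,0,0,0]}' 0.25
python3 -m jog '{"xyz":[[0,0,-10],[0,0,-30],[0,0,-30],[0,0,0],[0,0,0]],"roll":[0,0,0,0,0]}'
python3 - <<'E'
from h import *
go(.44,-.076,.06,1.3)
E
```

```text
t: 6.87
ee_pos: [0.5284, -0.1419, 0.0053]
orientation: [1.0, 0.012, 0.001, 0.0]
force: [0.5, 0.1, 0.3]
opening: 0.083
grip_force: 59.0
t: 7.2
ee_pos: [0.5279, -0.1418, 0.0049]
orientation: [1.0, 0.012, 0.0, -0.0]
force: [0.5, 0.1, 0.1]
opening: 0.251
grip_force: 0.0
t: 7.62
ee_pos: [0.5296, -0.1425, 0.0772]
orientation: [1.0, 0.012, 0.002, 0.001]
force: [-0.6, 0.1, -0.0]
opening: 0.25
grip_force: 0.0
yaw 1.37 roll 0.0011 shift after roll mm [-88.2 -68.5  16.7] | shift now [-88.1 -68.6  16.7]
```

```bash
python3 -m jog '{"xyz":[[-22,-22,0],[-22,-22,0],[-22,-22,5],[0,-2.5,5],[0,0,0],[0,0,0]],"roll":[0,0,0,0,0,0]}' 0.5
python3 - <<'E'
from h import *
go(.462,-.0755,.006,1.3)
W=pts(c:=cam('scene')); f=c['frame'].astype(int)
m=(f.min(-1)>90)&(np.ptp(f,axis=-1)<50)&(abs(W[...,1]+.142)<.03)&(W[...,0]>.37)&(W[...,0]<.62)&(W[...,2]<.02)&(W[...,2]>.006)
p=W[m]; print(len(p),p.min(0).round(3),p.max(0).round(3),np.median(p,0).round(3))
E
```

```text
t: 8.12
ee_pos: [0.4603, -0.0748, 0.0644]
orientation: [1.0, 0.012, -0.0, -0.0]
force: [0.0, 0.9, 0.1]
opening: 0.502
grip_force: 0.0
yaw 1.41 roll 0.0018 shift after roll mm [ 1.7  0.7 58.4] | shift now [ 1.7  0.7 58.4]
152 [ 0.393 -0.164  0.006] [ 0.593 -0.119  0.013] [ 0.447 -0.14   0.009]
```

```bash
python3 -m jog '{"xyz":[[1.5,0.5,15],[0,0,20],[0,0,15],[0,0,8],[0,0,0],[0,0,0]],"roll":[0,0,0,0,0,0]}'
python3 -m jog '{"xyz":[[0,0,0],[0,0,0],[0,0,0],[0,0,0],[0,0,0],[0,0,0]],"roll":[0,0,0,0,0,0]}' 0 90
python3 -m jog '{"xyz":[[0,0,-5],[0,0,-15],[0,0,-30],[0,0,-35],[0,0,-35],[0,0,0],[0,0,0]],"roll":[0,0,0,0,0,0,0]}'
```

```text
t: 8.67
ee_pos: [0.4623, -0.0758, 0.0067]
orientation: [1.0, 0.012, -0.0, -0.0]
force: [0.4, 0.7, -0.3]
opening: 0.5
grip_force: 0.0
t: 9.17
ee_pos: [0.4627, -0.0757, 0.0079]
orientation: [1.0, 0.012, 0.001, 0.0]
force: [-0.8, -1.6, 6.4]
opening: 0.257
grip_force: 88.9
t: 9.75
ee_pos: [0.4635, -0.0758, 0.1291]
orientation: [1.0, 0.012, 0.003, 0.001]
force: [-0.6, -0.4, -2.4]
opening: 0.258
grip_force: 88.4
```

Run:
```python
from h import *
e=status.read_state()['ee_pos']; print(e)
for n in('top','scene'):
    c=cam(n); W=pts(c); f=c['frame'].astype(int)
    m=(f.min(-1)>70)&(np.ptp(f,axis=-1)<70)&(W[...,0]>.525)&(W[...,0]<.66)&(abs(W[...,1]+.06)<.06)&(W[...,2]<.16)&(W[...,2]>.10)
    p=W[m]; t=p[(p[:,0]>p[:,0].max()-.008)]; r=p[p[:,0]<.59]
    print(n,len(p),'min',p.min(0).round(4),'max',p.max(0).round(4),'tongue med',np.median(t,0).round(4),'rod',len(r),np.median(r,0).round(4))
    if len(r)>5: print('slopes y,z per x',np.polyfit(r[:,0],r[:,1],1).round(3),np.polyfit(r[:,0],r[:,2],1).round(3))
```

```text
[ 0.46348059 -0.07575908  0.12906675]
top 128 min [ 0.5489 -0.0747  0.1341] max [ 0.6098 -0.0363  0.1423] tongue med [ 0.6069 -0.0538  0.1379] rod 59 [ 0.5678 -0.07    0.1376]
slopes y,z per x [ 0.059 -0.104] [0.027 0.122]
scene 96 min [ 0.5257 -0.0751  0.1283] max [ 0.6074 -0.0335  0.1373] tongue med [ 0.6029 -0.0493  0.1348] rod 63 [ 0.5583 -0.0686  0.134 ]
slopes y,z per x [ 0.042 -0.092] [0.002 0.133]
```

```bash
python3 -m jog '{"xyz":[[0,10,0],[0,30,0],[0,35,0],[0,35,0],[0,35,0],[0,35,0],[0,30,0],[0,15,0],[0,0,0],[0,0,0]],"roll":[0.035,0.035,0,0,0,0,0,0,0,0]}'
python3 - <<'E'
from h import *
go(.462,-.3105,.0615,-2.6)
e=status.read_state()['ee_pos']
for n in('top','scene'):
    c=cam(n); W=pts(c)-e; f=c['frame'].astype(int)
    m=(f.min(-1)>70)&(np.ptp(f,axis=-1)<70)&(W[...,0]>.06)&(W[...,0]<.2)&(abs(W[...,1]-.02)<.06)&(W[...,2]<.03)&(W[...,2]>-.03)
    p=W[m]; t=p[(p[:,0]>p[:,0].max()-.008)]; r=p[p[:,0]<.125]
    print(n,len(p),'min',p.min(0).round(4),'max',p.max(0).round(4),'tongue med',np.median(t,0).round(4))
E
```

```text
t: 10.68
ee_pos: [0.452, -0.3001, 0.1253]
orientation: [1.0, -0.025, -0.001, -0.001]
force: [-0.4, 0.4, -1.0]
opening: 0.259
grip_force: 88.4
yaw -2.82 roll -0.0038 shift after roll mm [10.6 10.  63.8] | shift now [10.6 10.  63.8]
top 424 min [ 0.0601 -0.04   -0.0267] max [0.191  0.0793 0.0299] tongue med [0.188  0.0217 0.0082]
scene 312 min [ 0.0611 -0.04   -0.025 ] max [0.1926 0.0799 0.0298] tongue med [0.1878 0.0264 0.0073]
```

```bash
python3 -m jog '{"xyz":[[0,10,10],[0,0,25],[0,0,20],[0,0,9],[0,0,0],[0,0,0]],"roll":[0,0,0,0,0,0]}'
python3 - <<'E'
from h import *
go(.537,-.3105,.0615,-2.8)
e=status.read_state()['ee_pos']
for n in('top','scene'):
    c=cam(n); W=pts(c)-e; f=c['frame'].astype(int)
    m=(f.min(-1)>70)&(np.ptp(f,axis=-1)<70)&(W[...,0]>.06)&(W[...,0]<.16)&(abs(W[...,1]-.01)<.04)&(W[...,2]<.03)&(W[...,2]>-.012)
    p=W[m]; t=p[(p[:,0]>p[:,0].max()-.008)]; 
    print(n,len(p),'min',p.min(0).round(4),'max',p.max(0).round(4),'tongue med',np.median(t,0).round(4))
    save(c,n+'3.png')
a=cv2.imread('pics/top3.png')[130:270,380:480]; b=cv2.imread('pics/scene3.png')[120:220,300:440]
cv2.imwrite('pics/crop5.png',np.hstack([cv2.resize(a,(400,560)),cv2.resize(b,(400,286))if 0 else cv2.copyMakeBorder(cv2.resize(b,(400,286)),0,274,0,0,0)]))
E
```

```text
t: 11.28
ee_pos: [0.4524, -0.3094, 0.0623]
orientation: [1.0, -0.023, -0.001, -0.001]
force: [0.2, -0.2, -0.9]
opening: 0.262
grip_force: 88.5
yaw -2.6 roll 0.0034 shift after roll mm [84.5 -3.1  0.7] | shift now [84.5 -2.8  0.7]
top 150 min [ 0.0602 -0.0052  0.0034] max [0.1495 0.0313 0.0143] tongue med [0.1447 0.0142 0.0081]
scene 70 min [ 0.0622 -0.0074  0.0013] max [0.1487 0.0316 0.0102] tongue med [0.1428 0.0198 0.007 ]
```

View pics/crop5.png

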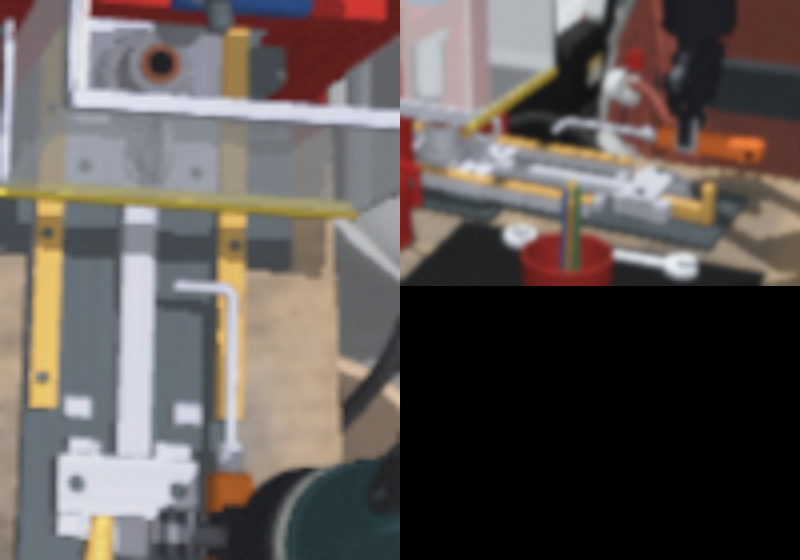

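Picture: hook held level right of the bar, tongue at left crop (205,287) pointing to the bar, eye beneath the guard at (150,160). Going in.

```bash
python3 -m jog '{"xyz":[[10,0,0],[15,0,0],[15,0,0],[15,0,0],[15,0,0],[10,0,0],[3,0,0],[0,0,0],[0,0,0]],"roll":[0,0,0,0,0,0,0,0,0]}'
python3 - <<'E'
from h import *
e=status.read_state()['ee_pos'];print('tip est',(e+[.1455,.028,.006]).round(4))
for n in('top','scene'): save(cam(n),n+'4.png')
a=cv2.imread('pics/top4.png')[140:200,390:450]; b=cv2.imread('pics/scene4.png')[140:190,305:365]
cv2.imwrite('pics/crop6.png',np.hstack([cv2.resize(a,(400,400),interpolation=2),cv2.copyMakeBorder(cv2.resize(b,(400,333),interpolation=2),0,67,0,0,0)]))
E
```

```text
t: 12.13
ee_pos: [0.5352, -0.3137, 0.0629]
orientation: [1.0, -0.023, -0.0, -0.0]
force: [-0.1, -0.0, -1.6]
opening: 0.254
grip_force: 88.5
tip est [ 0.6807 -0.2857  0.0689]
```

View pics/crop6.png

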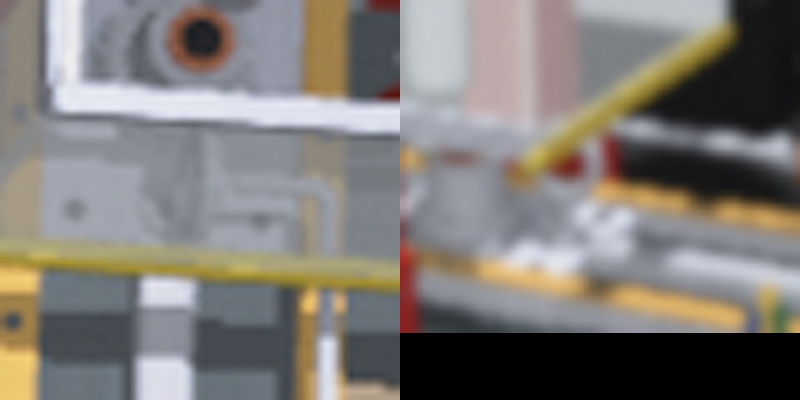

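Tongue tip is beside the eye, at the same row (left crop (230,185), eye oval (175,185)). Sliding it sideways through.

```bash
python3 -m jog '{"xyz":[[0,-3,1],[0,-4,1],[0,-4,0],[0,-4,0],[0,-4,0],[0,0,0]],"roll":[0,0,0,0,0,0]}'
python3 -m jog '{"xyz":[[0,-4,0],[0,-4,0],[0,-4,0],[0,-2,0],[0,0,0],[0,0,0]],"roll":[0,0,0,0,0,0]}'
```

```text
t: 12.73
ee_pos: [0.5363, -0.2938, 0.0607]
orientation: [1.0, -0.023, -0.0, -0.0]
force: [0.2, 0.2, -1.2]
opening: 0.256
grip_force: 88.5
t: 13.23
ee_pos: [0.5371, -0.2808, 0.0608]
orientation: [1.0, -0.023, -0.0, -0.0]
force: [0.3, -0.7, -1.4]
opening: 0.254
grip_force: 88.5
```

```bash
python3 -m jog '{"xyz":[[-2,0,0],[-2,0,0],[-2,0,0],[-2,0,0],[-1,0,0],[-1,0,0],[-1,0,0],[-1,0,0],[-1,0,0],[-1.5,0,0],[-1.5,0,0],[-2,0,0]],"roll":[0,0,0,0,0,0,0,0,0,0,0,0]}'
```

```text
t: 14.23
ee_pos: [0.5196, -0.2804, 0.0609]
orientation: [1.0, -0.023, 0.0, 0.0]
force: [2.9, -0.6, -2.1]
opening: 0.254
grip_force: 88.4
```

```bash
python3 -m jog '{"xyz":[[-2,0,0],[-2.5,0,0],[-3,0,0],[-3,0,0],[-3,0,0],[-3,0,0],[-3,0,0],[-3,0,0],[-3,0,0],[-3,0,0],[-3,0,0],[-3,0,0]],"roll":[0,0,0,0,0,0,0,0,0,0,0,0]}'
python3 -m jog '{"xyz":[[-3,0,0],[-3,0,0],[-3,0,0],[-3,0,0],[-3,0,0],[-3,0,0],[-3,0,0],[-3,0,0],[-3,0,0],[-3,0,0],[-3,0,0],[-3,0,0]],"roll":[0,0,0,0,0,0,0,0,0,0,0,0]}'
```

```text
t: 15.23
ee_pos: [0.4844, -0.2786, 0.0608]
orientation: [1.0, -0.023, 0.0, 0.0]
force: [3.4, -1.2, -1.2]
opening: 0.255
grip_force: 88.5
t: 16.23
ee_pos: [0.4484, -0.2768, 0.0608]
orientation: [1.0, -0.023, -0.0, -0.0]
force: [2.1, -1.6, -1.5]
opening: 0.255
grip_force: 88.5
```

```bash
python3 -m jog '{"xyz":[[-3,0,0],[-3,0,0],[-3,0,0],[-3,0,0],[-3,0,0],[-3,0,0],[-3,0,0],[-3,0,0],[-3,0,0],[-3,0,0],[-2,0,0],[-2,0,0]],"roll":[0,0,0,0,0,0,0,0,0,0,0,0]}'
python3 -m jog '{"xyz":[[-2,0,0],[-2,0,0],[-1.5,0,0],[-1.5,0,0],[-1,0,0],[-1,0,0],[-1,0,0],[-1,0,0],[0,0,0]],"roll":[0,0,0,0,0,0,0,0,0]}'
```

```text
t: 17.23
ee_pos: [0.4143, -0.275, 0.0607]
orientation: [1.0, -0.023, -0.0, -0.0]
force: [2.8, 0.4, -1.3]
opening: 0.253
grip_force: 88.5
t: 17.98
ee_pos: [0.4034, -0.2747, 0.0607]
orientation: [1.0, -0.023, -0.0, -0.0]
force: [1.4, -0.6, -1.6]
opening: 0.254
grip_force: 88.5
```

```bash
python3 -m jog '{"xyz":[[-1,0,0],[-1,0,0],[-1,0,0],[-1,0,0],[-1,0,0],[0,0,0]],"roll":[0,0,0,0,0,0]}'
python3 -m jog '{"xyz":[[-1,0,0],[-1,0,0],[-1,0,0],[0,0,0]],"roll":[0,0,0,0]}'
```

```text
t: 18.48
ee_pos: [0.3984, -0.2745, 0.0608]
orientation: [1.0, -0.023, -0.0, -0.0]
force: [1.4, -0.1, -2.1]
opening: 0.257
grip_force: 88.5
t: 18.82
ee_pos: [0.3954, -0.2744, 0.0608]
orientation: [1.0, -0.023, -0.0, -0.0]
force: [1.8, -0.7, -1.4]
opening: 0.253
grip_force: 88.5
```

```bash
python3 -m jog '{"xyz":[[-1,0,0],[-1,0,0],[0,0,0]],"roll":[0,0,0]}'
python3 -m jog '{"xyz":[[-1,0,0],[-1,0,0],[0,0,0]],"roll":[0,0,0]}'
python3 - <<'E'
from h import *
c=cam('top'); f=c['frame']; save(c,'top5.png')
cv2.imwrite('pics/crop7.png',cv2.resize(cv2.imread('pics/top5.png')[150:310,370:470],(500,800))[:600])
hsv=cv2.cvtColor(f,cv2.COLOR_RGB2HSV); H,S,V=[hsv[...,i].astype(int) for i in range(3)]
v,u=np.mgrid[:400,:640]
b=(H<20)&(S>90)&(V>80)&(u>405)&(u<430)&(v>165)&(v<215)&~((H>14)&(S>90))
vv,uu=np.nonzero(b); print('bush',uu.mean(),vv.mean(),len(uu),uu.min(),uu.max(),vv.min(),vv.max(),ray(c,uu.mean(),vv.mean(),.062).round(4))
E
```

```text
t: 19.07
ee_pos: [0.3947, -0.2747, 0.061]
orientation: [1.0, -0.023, 0.001, 0.0]
force: [6.1, -0.0, -3.7]
opening: 0.256
grip_force: 88.4
t: 19.32
ee_pos: [0.3945, -0.2752, 0.0613]
orientation: [1.0, -0.023, 0.003, 0.001]
force: [12.3, 2.1, -4.2]
opening: 0.259
grip_force: 88.3
bush 418.0 198.16666666666666 42 414 423 194 202 [ 0.6064 -0.2689  0.062 ]
```

View pics/crop7.png

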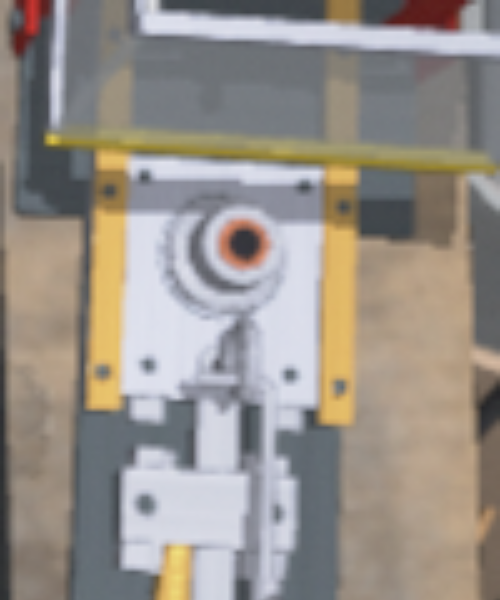

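Picture: the shuttle is at its stop in front of the guard, hub upright on its ring at (245,243), tongue through the eye at (225,385). Relaxing and withdrawing the tongue sideways.

```bash
python3 -m jog '{"xyz":[[3,0,0],[3,0,0],[3,0,0],[3,0,0],[0.5,0,0],[0,0,0],[0,0,0]],"roll":[0,0,0,0,0,0,0]}'
python3 -m jog '{"xyz":[[0,4,0],[0,5,0],[0,5,0],[0,5,0],[0,5,0],[0,5,0],[0,5,0],[0,5,0],[0,5,0],[0,2,0],[0,0,0]],"roll":[0,0,0,0,0,0,0,0,0,0,0]}'
```

```text
t: 19.95
ee_pos: [0.404, -0.2746, 0.0607]
orientation: [1.0, -0.023, -0.0, -0.0]
force: [0.6, 0.1, -1.3]
opening: 0.26
grip_force: 88.6
t: 20.87
ee_pos: [0.4023, -0.3215, 0.0608]
orientation: [1.0, -0.023, 0.0, 0.0]
force: [0.3, -0.2, -2.1]
opening: 0.254
grip_force: 88.6
```

```bash
python3 -m jog '{"xyz":[[0,0,-15],[0,0,-25],[0,0,-25],[0,-15,-5],[5,-30,0],[5,-30,0],[5,-35,0],[5,-35,0],[10,-35,0],[10,-30,0],[5,-25,0],[5,-10,0]],"roll":[0,0,0,0,0,0,0,0,0,-0.02,-0.02,-0.02]}'
python3 -m jog '{"xyz":[[0,0,0],[0,0,0]],"roll":[0,0]}'
python3 - <<'E'
from h import *
go(.4627,-.0757,.014,1.4)
E
```

```text
t: 21.87
ee_pos: [0.4612, -0.074, 0.1302]
orientation: [1.0, 0.009, -0.001, -0.001]
force: [-0.7, 0.5, -1.7]
opening: 0.258
grip_force: 88.7
t: 22.03
ee_pos: [0.4621, -0.0775, 0.1305]
orientation: [1.0, 0.008, -0.0, 0.0]
force: [-0.1, -0.3, -1.1]
opening: 0.258
grip_force: 88.7
yaw 0.9 roll -0.0087 shift after roll mm [  0.7  -1.8 116.5] | shift now [  0.7  -1.8 116.5]
```

```bash
python3 -m jog '{"xyz":[[0,-2,20],[0,0,30],[0,0,30],[0,0,20],[0,0,10],[0,0,5],[0,0,1.5],[0,0,0],[0,0,0]],"roll":[-0.009,0,0,0,0,0,0,0,0]}'
python3 -m jog '{"xyz":[[0,0,2],[0,0,1.5],[0,0,1],[0,0,1],[0,0,0]],"roll":[0,0,0,0,0]}'
```

```text
t: 22.78
ee_pos: [0.4631, -0.0767, 0.015]
orientation: [1.0, 0.011, 0.001, 0.0]
force: [-0.1, -0.1, -0.9]
opening: 0.256
grip_force: 88.7
t: 23.2
ee_pos: [0.4625, -0.076, 0.0088]
orientation: [1.0, 0.011, 0.0, -0.0]
force: [-0.1, -0.5, -2.2]
opening: 0.256
grip_force: 88.7
```

```bash
python3 -m jog '{"xyz":[[0,0,1],[0,0,1],[0,0,0]],"roll":[0,0,0]}'
python3 -m jog '{"xyz":[[0,0,0],[0,0,0],[0,0,0],[0,0,0],[0,0,0]],"roll":[0,0,0,0,0]}' 0.5
python3 -m jog '{"xyz":[[0,0,-10],[0,0,-30],[0,0,-35],[0,0,-35],[0,0,0],[0,0,0]],"roll":[0,0,0,0,0,0]}'
python3 - <<'E'
from h import *
go(.39,-.238,.12,-2)
c=cam('top'); W=pts(c); f=c['frame']; hsv=cv2.cvtColor(f,cv2.COLOR_RGB2HSV).astype(int)
m=(abs(W[...,0]-.43)<.07)&(abs(W[...,1]+.24)<.04)&(hsv[...,0]>17)&(hsv[...,0]<35)&(hsv[...,1]>110)&(W[...,2]>.035)&(W[...,2]<.07)
p=W[m]; print(len(p),p.min(0).round(4),p.max(0).round(4),np.median(p,0).round(4))
s=cam('scene'); W=pts(s); hs=cv2.cvtColor(s['frame'],cv2.COLOR_RGB2HSV).astype(int)
m=(hs[...,0]>5)&(hs[...,0]<20)&(hs[...,1]>150)&(hs[...,2]>120)&(abs(W[...,0]-.44)<.1)&(abs(W[...,1]+.076)<.05)
p=W[m];print('handle',len(p),p.min(0).round(3),p.max(0).round(3))
E
```

```text
t: 23.45
ee_pos: [0.4626, -0.076, 0.0079]
orientation: [1.0, 0.011, 0.0, 0.0]
force: [-2.4, 0.9, 16.0]
opening: 0.257
grip_force: 91.1
t: 23.87
ee_pos: [0.4624, -0.076, 0.0067]
orientation: [1.0, 0.011, -0.0, -0.0]
force: [0.1, -0.6, -0.4]
opening: 0.494
grip_force: 0.0
t: 24.37
ee_pos: [0.4642, -0.0766, 0.1187]
orientation: [1.0, 0.011, 0.002, 0.001]
force: [0.7, -0.1, -0.9]
opening: 0.5
grip_force: 0.0
yaw 1.31 roll 0.0578 shift after roll mm [-68.5 163.9  -1.4] | shift now [-77.9 159.7  -1.4]Traceback (most recent call last):
  File "<stdin>", line 5, in <module>
    return umr_minimum(a, axis, None, out, keepdims, initial, where)
ValueError: zero-size array to reduction operation minimum which has no identity
```

```bash
python3 -m jog '{"xyz":[[-15,20,0],[-20,30,0],[-20,35,0],[-20,35,0],[-10,30,0],[0,13,0],[0,0,0],[0,0,0]],"roll":[0.058,0,0,0,0,0,0,0]}' 0 40
python3 - <<'E'
from h import *
go(.373,-.237,.036,-2)
for n in('top','scene'):
    c=cam(n); W=pts(c); hsv=cv2.cvtColor(c['frame'],cv2.COLOR_RGB2HSV).astype(int)
    m=(abs(W[...,0]-.43)<.06)&(abs(W[...,1]+.245)<.04)&(hsv[...,0]>17)&(hsv[...,0]<35)&(hsv[...,1]>110)&(W[...,2]>.034)&(W[...,2]<.06)
    p=W[m]
    if len(p): print('tab',n,len(p),p.min(0).round(4),p.max(0).round(4))
    m=(hsv[...,0]>5)&(hsv[...,0]<20)&(hsv[...,1]>150)&(hsv[...,2]>120)&(abs(W[...,0]-.44)<.1)&(abs(W[...,1]+.076)<.05)
    p=W[m]
    if len(p):print('handle',n,len(p),p.min(0).round(3),p.max(0).round(3))
E
```

```text
t: 25.08
ee_pos: [0.3725, -0.2365, 0.1157]
orientation: [1.0, -0.019, -0.001, -0.001]
force: [1.2, -1.0, 0.1]
opening: -0.002
grip_force: 0.0
yaw -2.14 roll -0.0025 shift after roll mm [ 0.7  0.6 79.7] | shift now [ 0.7  0.6 79.7]
tab top 37 [ 0.409  -0.2459  0.038 ] [ 0.4175 -0.2269  0.0556]
handle top 486 [ 0.386 -0.091 -0.   ] [ 0.499 -0.063  0.028]
tab scene 23 [ 0.4061 -0.242   0.0364] [ 0.4145 -0.2253  0.0535]
handle scene 258 [ 0.384 -0.126  0.002] [ 0.469 -0.061  0.026]
```

```bash
python3 -m jog '{"xyz":[[0,0,20],[0,0,30],[0,0,20],[0,0,8],[0,0,0],[0,0,0]],"roll":[0,0,0,0,0,0]}'
python3 -m jog '{"xyz":[[6,0,0],[6,0,0],[6,0,0],[3,0,0],[3,0,0],[3,0,0],[0,0,0]],"roll":[0,0,0,0,0,0,0]}'
```

```text
t: 25.68
ee_pos: [0.3731, -0.2358, 0.0388]
orientation: [1.0, -0.017, -0.0, -0.001]
force: [0.3, -0.2, 0.5]
opening: 0.001
grip_force: 0.0
t: 26.27
ee_pos: [0.4003, -0.2378, 0.0389]
orientation: [1.0, -0.018, 0.0, -0.0]
force: [-1.6, 0.1, 0.6]
opening: -0.001
grip_force: 0.1
```

```bash
python3 -m jog '{"xyz":[[2,0,0],[2,0,0],[2,0,0],[1,0,0],[0,0,0]],"roll":[0,0,0,0,0]}'
python3 -m jog '{"xyz":[[1,0,0],[1,0,0],[1,0,0],[0,0,0]],"roll":[0,0,0,0]}'
```

```text
t: 26.68
ee_pos: [0.4072, -0.2382, 0.0387]
orientation: [1.0, -0.018, 0.0, -0.0]
force: [-2.5, -1.2, 0.0]
opening: -0.005
grip_force: 1.0
t: 27.02
ee_pos: [0.4101, -0.2381, 0.0387]
orientation: [1.0, -0.018, 0.0, -0.0]
force: [-2.3, -1.8, -0.5]
opening: 0.002
grip_force: 1.2
```

```bash
python3 -m jog '{"xyz":[[1,0,0],[1,0,0],[0,0,0]],"roll":[0,0,0]}'
python3 -m jog '{"xyz":[[1,0,0],[1,0,0],[0,0,0]],"roll":[0,0,0]}'
python3 -m jog '{"xyz":[[1,0,0],[0,0,0]],"roll":[0,0]}'
```

```text
t: 27.27
ee_pos: [0.4121, -0.2382, 0.0388]
orientation: [1.0, -0.018, 0.0, -0.0]
force: [-3.0, -1.1, -0.4]
opening: -0.002
grip_force: 1.3
t: 27.52
ee_pos: [0.4138, -0.2382, 0.0388]
orientation: [1.0, -0.017, -0.0, -0.0]
force: [-4.4, -2.1, -0.4]
opening: -0.003
grip_force: 2.1
t: 27.68
ee_pos: [0.4143, -0.2383, 0.0388]
orientation: [1.0, -0.017, -0.001, -0.0]
force: [-6.8, -3.5, 2.3]
opening: 0.002
grip_force: 2.8
```

Meeting the bar; pressing on to a firm jam.

```bash
python3 -m jog '{"xyz":[[1,0,0],[1,0,0],[0,0,0]],"roll":[0,0,0]}'
python3 -m jog '{"xyz":[[1,0,0],[1,0,0],[0,0,0],[0,0,0]],"roll":[0,0,0,0]}'
```

```text
t: 27.93
ee_pos: [0.4159, -0.2383, 0.0387]
orientation: [1.0, -0.017, -0.001, -0.0]
force: [-7.4, -4.7, 1.1]
opening: -0.001
grip_force: 3.5
t: 28.27
ee_pos: [0.4175, -0.2384, 0.0387]
orientation: [1.0, -0.017, -0.001, -0.0]
force: [-7.4, -4.8, 2.5]
opening: 0.003
grip_force: 4.1
```

```bash
python3 -m jog '{"xyz":[[1,0,0],[1,0,0],[0,0,0]],"roll":[0,0,0]}'
python3 -m jog '{"xyz":[[1,0,0],[1,0,0],[0,0,0]],"roll":[0,0,0]}'
```

```text
t: 28.52
ee_pos: [0.4191, -0.2384, 0.0387]
orientation: [1.0, -0.017, -0.002, -0.0]
force: [-9.5, -4.7, 2.2]
opening: 0.003
grip_force: 4.7
t: 28.77
ee_pos: [0.4207, -0.2385, 0.0386]
orientation: [1.0, -0.017, -0.002, -0.0]
force: [-11.4, -5.9, 4.0]
opening: 0.0
grip_force: 5.4
```

```bash
python3 -m jog '{"xyz":[[1,0,0],[1,0,0],[1,0,0],[0,0,0]],"roll":[0,0,0,0]}'
cat > tab.py <<'E'
from h import *
for n in('top','scene'):
    c=cam(n); W=pts(c); hsv=cv2.cvtColor(c['frame'],cv2.COLOR_RGB2HSV).astype(int)
    m=(abs(W[...,0]-.43)<.06)&(abs(W[...,1]+.245)<.04)&(hsv[...,0]>17)&(hsv[...,0]<35)&(hsv[...,1]>110)&(W[...,2]>.034)&(W[...,2]<.06)
    p=W[m]
    if len(p): print('tab',n,len(p),p.min(0).round(4),p.max(0).round(4))
E
python3 tab.py
```

```text
t: 29.1
ee_pos: [0.4231, -0.2385, 0.0386]
orientation: [1.0, -0.017, -0.003, -0.0]
force: [-13.2, -6.9, 4.2]
opening: -0.001
grip_force: 6.4
tab top 8 [ 0.4386 -0.2332  0.035 ] [ 0.4438 -0.2309  0.0566]
tab scene 10 [ 0.4352 -0.2355  0.0351] [ 0.4413 -0.2289  0.0524]
```

Run:
```python
from h import *
c=cam('top'); save(c,'top6.png'); f=c['frame']
hsv=cv2.cvtColor(f,cv2.COLOR_RGB2HSV); H,S,V=[hsv[...,i].astype(int) for i in range(3)]
v,u=np.mgrid[:400,:640]
b=(H<20)&(S>90)&(V>80)&(u>405)&(u<430)&(v>165)&(v<215)&~((H>14)&(S>90))
vv,uu=np.nonzero(b); print('bush',uu.mean(),vv.mean(),len(uu),uu.min(),uu.max(),vv.min(),vv.max())
save(cam('scene'),'scene6.png')
b=cv2.imread('pics/scene6.png')[140:220,310:430]
a=cv2.imread('pics/top6.png')[160:320,360:480]
cv2.imwrite('pics/crop8.png',np.hstack([cv2.resize(a,(400,533),interpolation=2),cv2.copyMakeBorder(cv2.resize(b,(400,267),interpolation=2),0,266,0,0,0)]))
```

```text
bush 418.1111111111111 194.33333333333334 45 414 423 190 199
```

View pics/crop8.png

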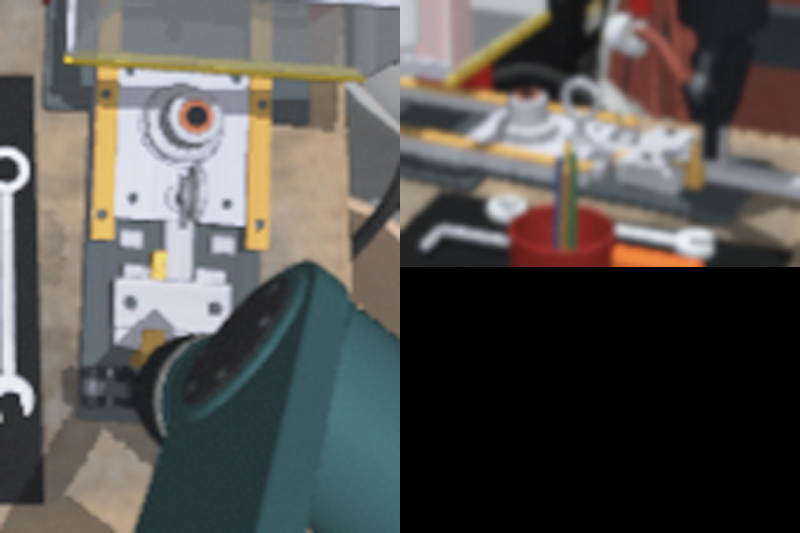

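Picture: wedge is far in and hub still stands, but the shuttle was dragged about 9 mm inward with the jammed wedge (bush row 198.2 → 194.3). I'll grip the tab and draw the wedge, with the bar, back a few mm.

```bash
python3 -m jog '{"xyz":[[-8,0,0],[-10,0,-10],[0,0,-25],[0,0,-15],[10,0,0],[16,0,0],[3,0,0],[0,0,0],[0,0,0]],"roll":[0,0,0,0,0,0,0,0,0]}' 
python3 -m jog '{"xyz":[[0,0,0],[0,0,0],[0,0,0]],"roll":[0,0,0]}' 0.45 20
python3 -c "
from h import *
go(.434,-.239,.036,-2)
c=cam('top'); f=c['frame']
hsv=cv2.cvtColor(f,cv2.COLOR_RGB2HSV); H,S,V=[hsv[...,i].astype(int) for i in range(3)]
v,u=np.mgrid[:400,:640]
b=(H<20)&(S>90)&(V>80)&(u>405)&(u<430)&(v>165)&(v<215)&~((H>14)&(S>90))
vv,uu=np.nonzero(b); print('bush',uu.mean(),vv.mean(),len(uu))
"; python3 tab.py
```

```text
t: 30.05
ee_pos: [0.4367, -0.2385, 0.0881]
orientation: [1.0, -0.017, -0.0, -0.0]
force: [-0.4, -0.2, -0.4]
opening: 0.0
grip_force: 0.0
t: 30.3
ee_pos: [0.4362, -0.2388, 0.0885]
orientation: [1.0, -0.018, -0.0, -0.0]
force: [0.2, 0.9, 0.8]
opening: 0.418
grip_force: 0.0
yaw -2.03 roll -0.0005 shift after roll mm [-2.2  0.3 52.5] | shift now [-2.2  0.3 52.5]
bush 418.0 196.55555555555554 45
tab scene 23 [ 0.4287 -0.2439  0.0344] [ 0.4378 -0.2288  0.0525]
```

The shuttle and wedge relaxed back together by themselves: shuttle now about 4 mm from its stop, wedge still past contact. Moving clear and checking that it stays.

```bash
python3 -m jog '{"xyz":[[0,0,-30],[0,0,-35],[-20,20,-35],[-10,40,-20],[0,40,0],[0,40,0],[0,40,0],[0,30,0],[0,20,0],[0,0,0],[0,0,0],[0,0,0]],"roll":[0,0,0,0,0,0,0,0,0,0,0,0]}'
cat > chk.py <<'E'
from h import *
B=[];T=[]
for i in range(4):
    c=cam('top'); f=c['frame']
    hsv=cv2.cvtColor(f,cv2.COLOR_RGB2HSV); H,S,V=[hsv[...,i].astype(int) for i in range(3)]
    v,u=np.mgrid[:400,:640]
    b=(H<20)&(S>90)&(V>80)&(u>405)&(u<430)&(v>165)&(v<215)&~((H>14)&(S>90))
    vv,uu=np.nonzero(b); B.append([uu.mean(),vv.mean()]); W=pts(c)
    m=(abs(W[...,0]-.43)<.06)&(abs(W[...,1]+.245)<.04)&(H>17)&(H<35)&(S>110)&(W[...,2]>.045)&(W[...,2]<.06)
    # brass tab top edges along column
    vv,uu=np.nonzero(m); T.append([uu.mean(),vv.mean()])
b=np.mean(B,0); t=np.mean(T,0); print('bush',b.round(2),ray(c,*b,.062).round(4),'tab',t.round(2),ray(c,*t,.054).round(4))
save(c,'topN.png')
E
python3 chk.py; python3 tab.py
```

```text
t: 31.45
ee_pos: [0.401, -0.4619, 0.2039]
orientation: [1.0, -0.018, -0.0, -0.001]
force: [0.2, 0.3, -0.2]
opening: 0.451
grip_force: 0.0
bush [418.   196.56] [ 0.6103 -0.269   0.062 ] tab [404.91 270.47] [ 0.4358 -0.2382  0.054 ]
tab top 35 [ 0.4321 -0.2483  0.0365] [ 0.4392 -0.2301  0.056 ]
tab scene 24 [ 0.4283 -0.2434  0.0352] [ 0.4369 -0.2276  0.0535]
```

```bash
python3 -c "
import cv2
cv2.imwrite('pics/crop9.png',cv2.resize(cv2.imread('pics/topN.png')[140:320,260:480],None,fx=3,fy=3,interpolation=2))"
```

```text
(no output)
```

View pics/crop9.png

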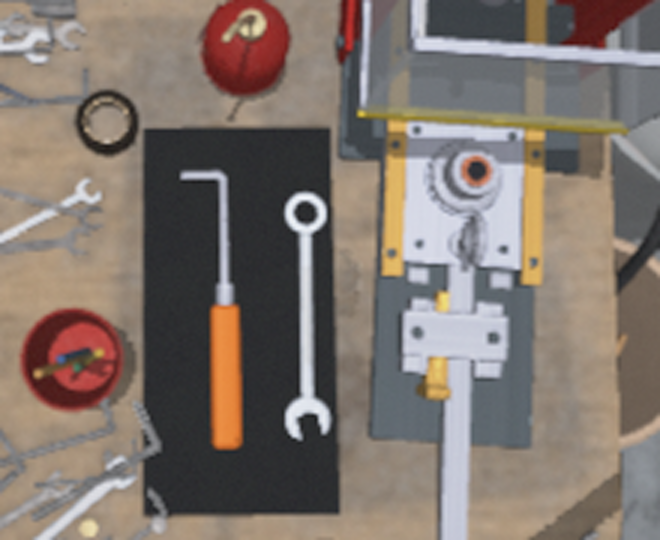

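The final picture shows the hook (225,320) and spanner (306,315) flat on the mat. The shuttle is out with the hub upright at (475,172), the wedge is in against the bar at (437,380), and nothing else has moved.

```bash
python3 -c "
from h import *
print(workorder.sign_off())"
```

```text
the job is handed in; nothing more can be done
None
```

I handed the job in without a verdict coming back: spanner and hook lie flat on the mat, and the shuttle is out about 4 mm short of its stop with the hub upright. The wedge is pushed in against the bar, but it sprang back a few mm when I let go, so I could not confirm that it still bears with over 6 N.

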